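Tuck washed serving boards under the weighted arm of the drying press and start the dryer

ROBOT

A 6-joint arm with a two-finger parallel gripper is mounted at the origin on a cart in front of the work surface, level with it; the furniture and walls round the work are solid. World frame = base frame: x ahead of the robot, y to its left, z up, the work surface at z = 0. Lengths are in m, angles in degrees, forces in N, time in s.
With the tool pointing down it reaches from about 0.325 to 0.925 m from the base axis. Payload 3.1 kg.
Tool frame: the origin (TCP) lies on the mounting face of the last link; the fingertips stand 173 mm ahead of it and the grasp point (between the pads) lies 155 mm ahead of it; z points along the fingers, y is the line along which they close (so a half turn about z gives the same grasp; the last joint's range is limited). The gripper opens to 85 mm and grips with 20 to 120 N. Pads are 22 mm wide; open, the fingers measure 114 mm over their backs; the gripper's body (76 mm by 85 mm) begins 54 mm behind the grasp point. The pads swing forward as they close: fully open they stand 13 mm farther back than shut.
Start: joints at [57.456, 12.427, 92.441, -0, 75.132, -6.429], TCP at [0.275, 0.561, 0.405] pointing down, gripper open.
Joint ranges: [-157.48, 157.48], [-44.54, 120.13], [17.64, 146.25], [-64.5, 244.5], [7.68, 150.69], [-147.95, 147.95]. Speed limits (degrees/s): [159.86, 159.86, 180, 180, 180, 180].

INTERFACE

Orientations are given as [roll, pitch, yaw] about the fixed x, y, z axes, in that order (R = Rz(yaw) Ry(pitch) Rx(roll)).
In Python, from station import bot gives the robot as it stands. The module is installed in compiled form; this text tells all that it offers.
- The arm moves only by the tool servo_tool, never from a script. Its argument "commands" is a list of rows, each a list of 7 numbers: the turn, a rotation vector about the world's x, y, z in degrees, then the shift along the world's x, y, z in mm, then the gripper's target within -1 to 1 (shut at 1, half-way at 0, fully open at -1). A call has 1 to 5 rows; each row shifts and turns the commanded pose from where the row before left it; what a row does not reach is not made up. A row lasts 1/12 s, in which the tool goes at most 41.7 mm and 7.16 degrees, less where a joint would pass 70% of its speed; a pose out of reach is approached as far as the arm can. A call is refused whole if a number of a shift passes 41.7 or a number of a turn 7.16, either way. A call with a gripper value outside its range is refused whole. The fingers move at their own pace and stop on an object; "squeeze" is the grip in N (left out, the last holds). Time passes only in rows, so rows that do not move let the fingers close. It gives the time, the measured TCP pose, the force, the opening and the grip force at its end, in the units of the state.
- bot.sense(): the state, without advancing time (a new reading comes with each control period).
- bot.snapshot(name): name is "scene" or "top"; returns a dict with "color" (420x560x3 uint8, blue, green, red), "fovy" (degrees; the focal length in pixels is half the picture's height over the tangent of half this angle, whatever the lens; pixels are square), "cx", "cy" (the principal point, pixels), "R" (3x3) and "t" (3): a world point X has camera coordinates R X + t. Camera axes: x right, y down, z forward; pixel columns grow to the right and rows downward; lengths in m; the calibration is good to about 2 mm. A picture is of the moment at which its call begins. There is no depth.
- bot.close_job(): hands the job in; it is judged then, once.
The state is a dict: "t": time; "joint_positions": joint angles; "joint_vel": joint speeds; "tau": joint torques, N m; "ee_pos": TCP position; "eef_rot": TCP orientation; "wrist_force": force on the tool from outside, world axes, zero at the start; "moment": the same for the moment, N m; "width": opening from 0.0 (shut) to 1.0 (fully open); "gripper_force": force on a finger pad.
Only numpy, scipy, OpenCV 4.12 (cv2) and the standard library are available. Lean on these libraries where they do the work, as an engineer would, in place of code of your own. Each camera call takes 0.05 s, during which the arm holds its last target. There are 200 camera calls.

TASK

To dry the washed bamboo boards, first press the red key on the dryer's control box to stop it. Then put every board lying on the worktop (three to five, some lying two high) flat into the drying press, one on top of another: slide each in through the open mouth, under the orange lip of the weighted arm, until its end is home against the back stop, the boards straight and squarely one above the other, with the arm holding the pile down. When all are in, press the green key, then the blue, then the yellow, each fully down and let go, one at a time; leave the pepper mill, the salt shaker and the glass tumbler standing where they are.

Things in the scene. Friction and masses are not known exactly. Their poses are not given: they have to be found in the camera images.
- holder: Drying press, fixed on the worktop: aluminium base plate with a back stop and a hinged weighted arm, no side walls. Origin on the worktop under the pile; z up, x from the open mouth in to the back (roughly to the robot's left). Base plate x -60 to 130, y -45 to 45, top z 12 mm. Back stop: face at x = 60 mm, 80 mm wide, top z 58 mm. Hinge along y at x 115, z 50 mm.
- holder_home (a point): Where the middle of the underside of the lowest board belongs: on top of the base plate (z 12 mm), axes as the press's. A board that is home touches the back stop 65 mm farther along x and overhangs the base plate's front by 10 mm. Boards lie one on another, 10 mm each.
- press_arm (a joint): Angle of the weighted arm (30 mm wide), rad: 0 with its pad 1 mm above the empty base plate, growing as it lifts, at most 0.9; about 0.1 per board under the pad. It falls back by its own weight (about 1.5 N at the pad) and does not stay open. All of it stays below z = 125 mm, and behind the lip's edge.
- press_pad (a point): Underside of the arm's orange pad, which bears on the pile; at x 20, z 13 mm in the press's frame at arm angle 0. From it a slippery orange lip slopes 40 mm forward (to the mouth) and 28 mm up at arm angle 0, steeper with the arm raised. A board pushed in level just above the pile meets the lip and lifts the arm.
- board_1_centre (a point): A small bamboo serving board, a plain flat bar 130 x 36 x 10 mm with a dark stripe across near each end, 60 g; ends and faces alike. This point is its middle (half-way up); x runs along its length, y across, z through its thickness. 
- board_2_centre (a point): A small bamboo serving board, a plain flat bar 130 x 36 x 10 mm with a dark stripe across near each end, 60 g; ends and faces alike. This point is its middle (half-way up); x runs along its length, y across, z through its thickness. 
- board_3_centre (a point): A small bamboo serving board, a plain flat bar 130 x 36 x 10 mm with a dark stripe across near each end, 60 g; ends and faces alike. This point is its middle (half-way up); x runs along its length, y across, z through its thickness.  It may be absent.
- board_4_centre (a point): A small bamboo serving board, a plain flat bar 130 x 36 x 10 mm with a dark stripe across near each end, 60 g; ends and faces alike. This point is its middle (half-way up); x runs along its length, y across, z through its thickness.  It lies on board_1 at the start, or is absent.
- board_5_centre (a point): A small bamboo serving board, a plain flat bar 130 x 36 x 10 mm with a dark stripe across near each end, 60 g; ends and faces alike. This point is its middle (half-way up); x runs along its length, y across, z through its thickness.  It lies on board_2 at the start, or is absent.
- control_box: The dryer's control box, white, 200 x 64 x 28 mm (x, y, z), fixed to the worktop, origin under its middle on the worktop, z up, long along its x. Four round keys stand in a row on top, 46 mm apart along its x; which colour is in which place varies. (Room: the door that pictures show standing open before the worktop is really shut; nothing is there and arms pass freely.)
- key_red (a joint): Travel of the red key, m: 0 released, 0.006 fully down; a spring pushes it back, fully down takes 4 N. A press counts at 4.2 mm or more.
- key_green (a joint): Travel of the green key, m: 0 released, 0.006 fully down; a spring pushes it back, fully down takes 4 N. A press counts at 4.2 mm or more.
- key_blue (a joint): Travel of the blue key, m: 0 released, 0.006 fully down; a spring pushes it back, fully down takes 4 N. A press counts at 4.2 mm or more.
- key_yellow (a joint): Travel of the yellow key, m: 0 released, 0.006 fully down; a spring pushes it back, fully down takes 4 N. A press counts at 4.2 mm or more.
- key_red_top (a point): Centre of the top face of the red round key (30 mm across), on the control box; pressed straight down. Moves with the key.
- key_green_top (a point): Centre of the top face of the green round key (30 mm across), on the control box; pressed straight down. Moves with the key.
- key_blue_top (a point): Centre of the top face of the blue round key (30 mm across), on the control box; pressed straight down. Moves with the key.
- key_yellow_top (a point): Centre of the top face of the yellow round key (30 mm across), on the control box; pressed straight down. Moves with the key.
- pepper_mill: Wooden pepper mill, 58 mm across, 170 mm tall, standing loose; origin at the centre of its foot. To be left alone.
- salt_shaker: Salt shaker with a grey cap, 44 mm across, 90 mm tall, standing loose; origin at the centre of its foot. To be left alone.
- tumbler: Glass tumbler, 81 mm across, 93 mm tall, standing loose; origin at the centre of its foot. To be left alone.

How it is judged (in metres and radians):
On the way, in this order (a step that is already met when the one before it is completed fails the run):
1. the red key is pressed fully down (value of joint key_red above 0.0042 m and value of joint each of key_green, key_blue, key_yellow below 0.0015 m), for 0.05 s.
2. every board lies home in the press, in one straight pile under the arm (x of board_1_centre in the frame of holder between -0.018 and 0.002 m and y of board_1_centre in the frame of holder between -0.014 and 0.014 m and z of board_1_centre in the frame of holder between 0.013 and 0.062 m and angle between the x axis of each of board_1_centre, board_2_centre, board_3_centre, board_4_centre, board_5_centre and the x axis of holder, either way round below 0.14 rad and angle between the z axis of each of board_1_centre, board_2_centre, board_3_centre, board_4_centre, board_5_centre and the z axis of holder, either way round below 0.09 rad and x of board_2_centre in the frame of holder between -0.018 and 0.002 m and y of board_2_centre in the frame of holder between -0.014 and 0.014 m and z of board_2_centre in the frame of holder between 0.013 and 0.062 m and x of board_3_centre in the frame of holder between -0.018 and 0.002 m and y of board_3_centre in the frame of holder between -0.014 and 0.014 m and z of board_3_centre in the frame of holder between 0.013 and 0.062 m and x of board_4_centre in the frame of holder between -0.018 and 0.002 m and y of board_4_centre in the frame of holder between -0.014 and 0.014 m and z of board_4_centre in the frame of holder between 0.013 and 0.062 m and x of board_5_centre in the frame of holder between -0.018 and 0.002 m and y of board_5_centre in the frame of holder between -0.014 and 0.014 m and z of board_5_centre in the frame of holder between 0.013 and 0.062 m), for 0.2 s.
3. the green key is pressed fully down (value of joint key_green above 0.0042 m and value of joint each of key_red, key_blue, key_yellow below 0.0015 m), for 0.05 s.
4. the blue key is pressed fully down (value of joint key_blue above 0.0042 m and value of joint each of key_red, key_green, key_yellow below 0.0015 m), for 0.05 s.
5. the yellow key is pressed fully down (value of joint key_yellow above 0.0042 m and value of joint each of key_red, key_green, key_blue below 0.0015 m), for 0.05 s.
At the end, for the whole second after the job is handed in: Every board present lies flat in the press, its end within 13 mm of the back stop, within 14 mm of the press's centre line and within 0.14 rad of straight, at rest in one pile under the lowered arm; all four keys are up; the bystanders stand within 30 mm of where they were (all of step 2 and value of joint each of key_red, key_green, key_blue, key_yellow below 0.0015 m and linear speed of each of board_1, board_2, board_3, board_4, board_5 below 0.02 m/s and value of joint press_arm below 0.62 rad and distance of each of pepper_mill, salt_shaker, tumbler from where it was at the start of the episode below 0.03 m); the robot touches nothing.
It fails at once if two keys held down at once (value of joint each of key_red, key_green above 0.0042 m or value of joint each of key_red, key_blue above 0.0042 m or value of joint each of key_red, key_yellow above 0.0042 m or value of joint each of key_green, key_blue above 0.0042 m or value of joint each of key_green, key_yellow above 0.0042 m or value of joint each of key_blue, key_yellow above 0.0042 m).
It fails at once if the pepper mill is knocked over (angle between pepper_mill's own z axis and vertical above 0.5 rad).
It fails at once if the salt shaker is knocked over (angle between salt_shaker's own z axis and vertical above 0.5 rad).
It fails at once if the tumbler is knocked over (angle between tumbler's own z axis and vertical above 0.5 rad).
Of board_3, board_4, board_5 only 1 to 3 are there at a start; the rules pass over those that are not, and their reading is None.
At some moment in a run one of board_3 may be knocked a few centimetres aside while the robot is not near it.
Once in a run the grip may slacken for a moment while it holds something.
It also fails if it takes over 210 s, if anything falls off the work surface, if the arm or the gripper's body presses on something with over 40 N, if the wrist force passes 120 N, or if a joint passes its speed limit or range.

## Working session

There is one attempt and no reset: what is moved stays moved. The work goes in short steps, Python scripts to look and compute and a tool call to move; the robot and the scene stay as the last step left them, time stands still between calls to the robot, and variables do not carry over. Pictures are saved under pics/ and viewed, at most 14 in all, crops included, and the job is handed in when it is done.

Besides the shell and the picture viewer there is one more tool, called by a JSON object that holds its "fn" and its "kwargs", one argument or row to a line. servo_tool: Moves the arm, as the interface text tells. Its arguments: {"type":"object","properties":{"commands":{"type":"array"},"squeeze":{"type":"number"}},"required":["commands"]}

```bash
mkdir -p pics; cat > h.py <<'E'
import numpy as np, cv2
from station import bot
def snap(n):
    s=bot.snapshot(n); s['f']=s['color'].shape[0]/2/np.tan(np.radians(s['fovy'])/2); return s
def ray(s,u,v,z):
    R=np.array(s['R']);t=np.array(s['t']);c=-R.T@t
    d=R.T@np.array([(u-s['cx'])/s['f'],(v-s['cy'])/s['f'],1]); return c+d*(z-c[2])/d[2]
def proj(s,X):
    p=np.array(s['R'])@np.array(X)+np.array(s['t']); return p[0]/p[2]*s['f']+s['cx'],p[1]/p[2]*s['f']+s['cy']
E
python3 - <<'E'
from h import *
for n in("top","scene"):
    s=snap(n); cv2.imwrite(f'pics/{n}0.png',cv2.resize(s['color'],(800,600),interpolation=cv2.INTER_CUBIC))
    print(n,s['fovy'],s['cx'],s['cy'],-np.array(s['R']).T@s['t'],np.round(s['R'],3).tolist())
print(bot.sense())
E
```

```text
top 50.23460072327999 273.1665261901086 210.29780600524725 [ 0.36647241 -0.03225058  1.13303956] [[0.012, -1.0, -0.018], [-0.984, -0.009, -0.178], [0.178, 0.02, -0.984]]
scene 55.902459895193495 276.2758901563563 210.9476115268488 [ 0.66930695 -0.52429642  0.74578781] [[0.974, 0.226, -0.017], [0.168, -0.769, -0.617], [-0.153, 0.598, -0.787]]
{'t': 0.1, 'joint_positions': array([ 5.74556017e+01,  1.24725370e+01,  9.25211910e+01,  5.42862068e-04,
        7.51292757e+01, -6.42865392e+00]), 'joint_vel': array([-0.00107839, -0.07232753, -0.22263532,  0.03083135, -0.02579665,
       -0.01088895]), 'tau': array([-5.09792480e-04, -3.98072147e+01, -3.04972208e+01, -1.35839737e-04,
        4.21947887e-03, -1.16917974e-06]), 'ee_pos': array([0.27490102, 0.5608963 , 0.40347994]), 'eef_rot': array([-1.79877828e+02, -1.42932931e-02,  1.53884101e+02]), 'wrist_force': array([-0.16602346,  0.20453718, -0.28779439]), 'moment': array([ 0.02658285, -0.04322377,  0.03694721]), 'gripper_force': 0.0, 'width': 0.9932230692474178}
```

View pics/top0.png

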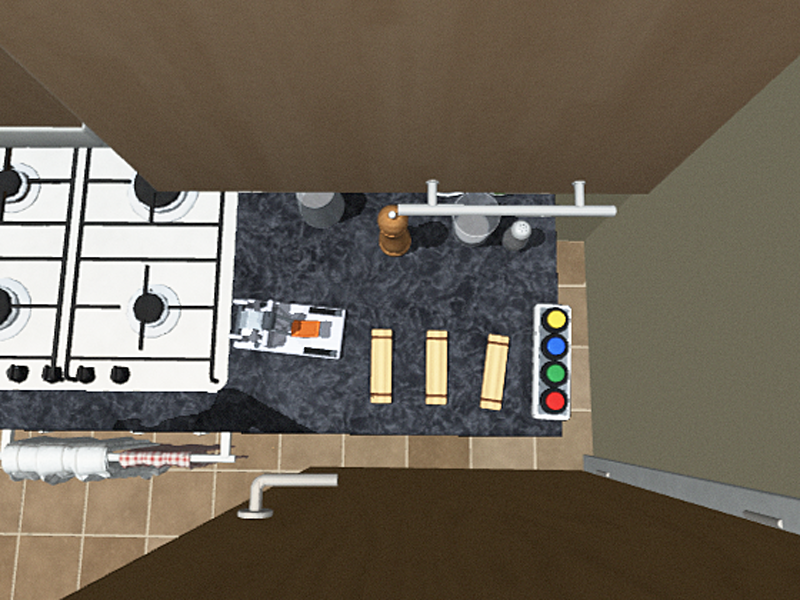

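View pics/scene0.png

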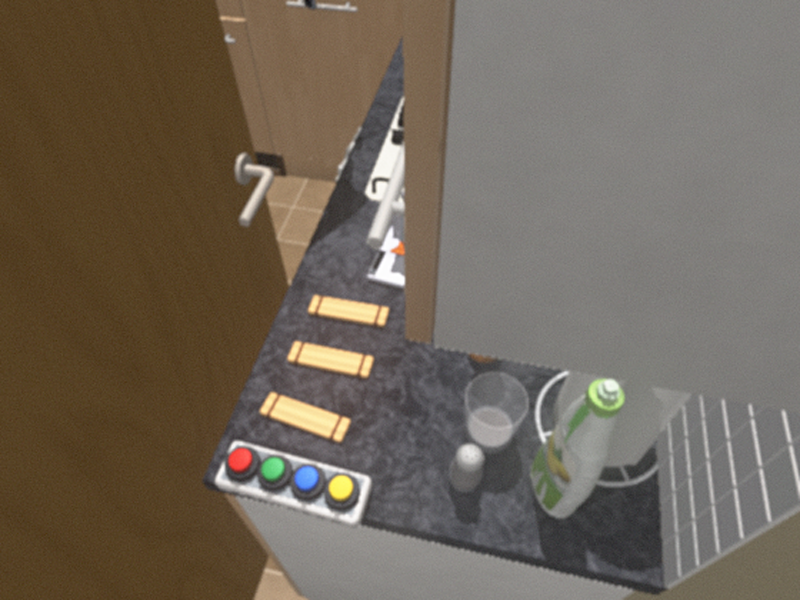

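Top view (800x600): boards at about (381,366), (436,367), (494,371), keys yellow, blue, green and red down x≈555 from y 319 to 401, and the press at (290,330) with its orange lip at (306,328). The scene view shows the same three piles and the keys.

```bash
cat >> h.py <<'E'
def blobs(s,lo,hi,amin=60):
    m=cv2.inRange(cv2.cvtColor(s['color'],cv2.COLOR_BGR2HSV),np.array(lo),np.array(hi))
    m=cv2.morphologyEx(m,cv2.MORPH_CLOSE,np.ones((5,5)))
    return [c for c in cv2.findContours(m,cv2.RETR_EXTERNAL,cv2.CHAIN_APPROX_NONE)[0] if cv2.contourArea(c)>amin]
BOARD=((12,50,120),(28,190,255))
def lines(s,n,z,lo=BOARD[0],hi=BOARD[1],amin=500,amax=4000):
    for c in blobs(s,lo,hi,amin):
        if cv2.contourArea(c)>amax: continue
        b=cv2.boxPoints(cv2.minAreaRect(c))
        P=np.array([ray(s,u,v,z)[:2] for u,v in b]); e=[np.linalg.norm(P[i]-P[(i+1)%4]) for i in range(2)]
        d=P[1]-P[0] if e[0]>e[1] else P[2]-P[1]
        print(n,'z',z,'cen',P.mean(0).round(4),'LxW',np.round(sorted(e),4),'yaw',round(np.degrees(np.arctan2(d[1],d[0]))%180,1),'px',b.mean(0).round(1),cv2.contourArea(c))
E
python3 - <<'E'
from h import *
for n in("top","scene"):
    s=snap(n)
    for z in(.01,.02): lines(s,n,z)
    for k,lo,hi in(('yel',(24,200,150),(34,255,255)),('blu',(100,120,100),(125,255,255)),('grn',(55,100,70),(85,255,255)),('red',(0,190,120),(4,255,255)),('org',(5,190,150),(14,255,255))):
        for c in blobs(s,lo,hi,50):
            M=cv2.moments(c);u,v=M['m10']/M['m00'],M['m01']/M['m00']
            print(n,k,round(u),round(v),M['m00'],ray(s,u,v,.04).round(4))
    if n=="scene": cv2.imwrite('pics/scA.png',cv2.resize(s['color'][195:320,170:285],None,fx=5,fy=4.8,interpolation=cv2.INTER_CUBIC))
    else: cv2.imwrite('pics/topA.png',cv2.resize(s['color'][195:295,155:365],None,fx=3.8,fy=3.8,interpolation=cv2.INTER_CUBIC))
E
```

```text
top z 0.01 cen [0.3176 0.4607] LxW [0.0344 0.3599] yaw 89.9 px [ 81.9 308.9] 698.0
top z 0.01 cen [ 0.446  -0.1913] LxW [0.0375 0.1305] yaw 172.3 px [345.7 260. ] 715.5
top z 0.01 cen [ 0.4522 -0.0901] LxW [0.0353 0.1296] yaw 0.1 px [305. 257.] 711.5
top z 0.01 cen [0.4549 0.0065] LxW [0.0363 0.1281] yaw 179.9 px [266.3 255.5] 681.0
top z 0.02 cen [0.318  0.4564] LxW [0.0341 0.3567] yaw 89.9 px [ 81.9 308.9] 698.0
top z 0.02 cen [ 0.4453 -0.1899] LxW [0.0371 0.1293] yaw 172.3 px [345.7 260. ] 715.5
top z 0.02 cen [ 0.4515 -0.0896] LxW [0.035  0.1284] yaw 0.1 px [305. 257.] 711.5
top z 0.02 cen [0.4541 0.0062] LxW [0.036 0.127] yaw 179.9 px [266.3 255.5] 681.0
top blu 389 242 111.0 [ 0.4887 -0.2924  0.04  ]
top grn 388 261 114.0 [ 0.4424 -0.2898  0.04  ]
top red 388 280 107.5 [ 0.3957 -0.288   0.04  ]
top org 213 230 158.0 [0.5137 0.1377 0.04  ]
scene z 0.01 cen [ 0.4405 -0.3883] LxW [0.0519 0.171 ] yaw 144.9 px [175.5 390.4] 756.0
scene z 0.01 cen [ 0.4455 -0.1942] LxW [0.0424 0.1392] yaw 171.4 px [213.  290.9] 1079.5
scene z 0.01 cen [ 0.4532 -0.0935] LxW [0.0433 0.1372] yaw 179.3 px [231.  250.7] 899.5
scene z 0.01 cen [0.4541 0.0033] LxW [0.0448 0.1381] yaw 179.4 px [243.5 216.5] 756.5
scene z 0.02 cen [ 0.4436 -0.3901] LxW [0.0512 0.1687] yaw 144.9 px [175.5 390.4] 756.0
scene z 0.02 cen [ 0.4485 -0.1987] LxW [0.0419 0.1373] yaw 171.4 px [213.  290.9] 1079.5
scene z 0.02 cen [ 0.4562 -0.0994] LxW [0.0427 0.1354] yaw 179.3 px [231.  250.7] 899.5
scene z 0.02 cen [ 0.4571 -0.0039] LxW [0.0442 0.1362] yaw 179.4 px [243.5 216.5] 756.5
scene blu 214 334 206.5 [ 0.4861 -0.2908  0.04  ]
scene grn 191 328 181.0 [ 0.4394 -0.2884  0.04  ]
```

View pics/scA.png

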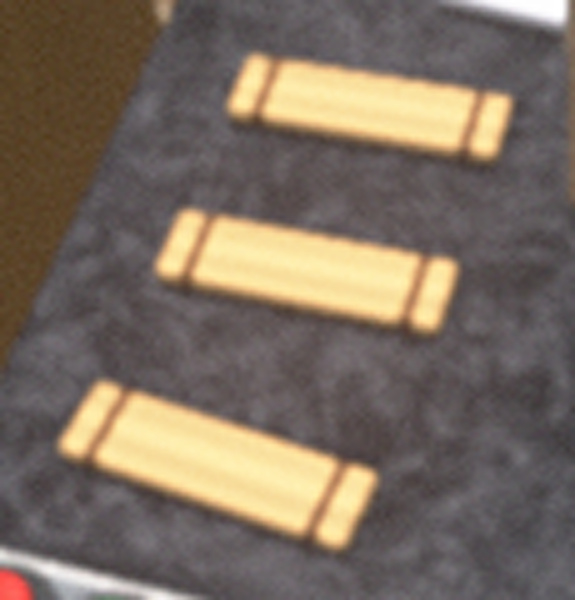

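View pics/topA.png

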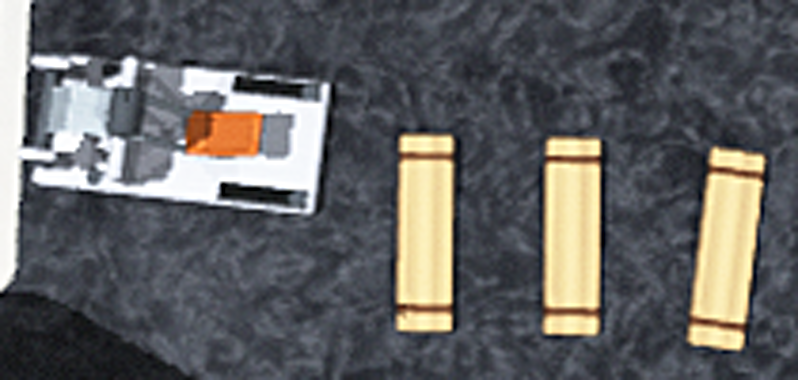

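Three single boards (side faces are 10 mm): A (0.455,0.0065), B (0.452,-0.090), C (0.446,-0.191, yaw -7.7°). Next I move to above the red key while turning the tool to yaw 0, and measure the press.

{"fn": "servo_tool", "kwargs": {
  "commands": [
    [0,0,-7,5.5,-38.6,0,1],
    [0,0,-7,5.5,-38.6,0,1],
    [0,0,-7,5.5,-38.6,0,1],
    [0,0,-7,5.5,-38.6,0,1],
    [0,0,-7,5.5,-38.6,0,1]
  ],
  "squeeze": 60
}}

```text
t: 0.62
ee_pos: [0.3023, 0.3665, 0.4043]
eef_rot: [-180.0, 0.0, 118.6]
wrist_force: [0.7, 0.2, 0.3]
width: 0.299
gripper_force: 0.0
```

{"fn": "servo_tool", "kwargs": {
  "commands": [
    [0,0,-7,5.5,-38.6,0,1],
    [0,0,-7,5.5,-38.6,0,1],
    [0,0,-7,5.5,-38.6,0,1],
    [0,0,-7,5.5,-38.6,0,1],
    [0,0,-7,5.5,-38.6,0,1]
  ]
}}

```text
t: 1.03
ee_pos: [0.3296, 0.1736, 0.4046]
eef_rot: [180.0, -0.0, 83.6]
wrist_force: [0.7, 0.6, 0.4]
width: -0.002
gripper_force: 0.0
```

{"fn": "servo_tool", "kwargs": {
  "commands": [
    [0,0,-7,5.5,-38.6,0,1],
    [0,0,-7,5.5,-38.6,0,1],
    [0,0,-7,5.5,-38.6,0,1],
    [0,0,-7,5.5,-38.6,0,1],
    [0,0,-7,5.5,-38.6,0,1]
  ]
}}

```text
t: 1.45
ee_pos: [0.3571, -0.0196, 0.4049]
eef_rot: [179.9, -0.0, 48.5]
wrist_force: [0.6, 0.6, 0.4]
width: -0.002
gripper_force: 0.0
```

{"fn": "servo_tool", "kwargs": {
  "commands": [
    [0,0,-7,5.5,-38.6,-15,1],
    [0,0,-7,5.5,-38.6,-15,1],
    [0,0,-7,5.5,-38.6,-15,1],
    [0,0,-7,5.5,-38.6,-15,1],
    [0,0,-7,5.5,-38.6,-15,1]
  ]
}}

```text
t: 1.87
ee_pos: [0.3846, -0.2124, 0.3293]
eef_rot: [180.0, -0.0, 13.5]
wrist_force: [0.4, 0.2, 0.3]
width: 0.004
gripper_force: 0.0
```

{"fn": "servo_tool", "kwargs": {
  "commands": [
    [0,0,-7,5.5,-38.6,-20,1],
    [0,0,-7,5.5,-38.6,-20,1],
    [0,0,0,0,0,0,1],
    [0,0,0,0,0,0,1]
  ]
}}

```text
t: 2.2
ee_pos: [0.3948, -0.2847, 0.2895]
eef_rot: [-179.8, 0.2, -0.2]
wrist_force: [0.5, 0.3, 0.3]
width: -0.001
gripper_force: 0.0
```

```bash
python3 - <<'E'
from h import *
s=snap("top")
# plate corners picked in the top view
for u,v in((242.1,216.8),(238.7,251.05),(163.7,210.0),(164.2,243.7)): print(ray(s,u,v,.012).round(4))
g=s['color'][195:295,155:365]; hsv=cv2.cvtColor(g,cv2.COLOR_BGR2HSV)
m=((hsv[...,2]>165)&(hsv[...,1]<60)).astype('uint8'); m[:,:13]=0
E=[]
for name,sl in(('near',1),('far',0),('front',2)):
    pts=[]
    if sl<2:
        for c in range(45,78):
            r=np.where(m[:,c])[0]; pts.append((c,r.min() if sl==0 else r.max()+1))
    else:
        for r in range(27,50):
            c=np.where(m[r,:88])[0]; pts.append((c.max()+1,r+.5))
    P=np.array([ray(s,u+155,v+195,.012)[:2] for u,v in pts])
    l=cv2.fitLine(P.astype('float32'),cv2.DIST_HUBER,0,1e-4,1e-4).ravel(); print(name,l.round(4),np.degrees(np.arctan2(l[1],l[0])).round(1))
print(bot.sense()['ee_pos'],bot.sense()['eef_rot'],bot.sense()['joint_positions'].round(1))
E
```

```text
[0.5515 0.0696 0.012 ]
[0.4645 0.0759 0.012 ]
[0.5673 0.2706 0.012 ]
[0.481  0.2645 0.012 ]
near [0.0966 0.9953 0.4681 0.1331] 84.5
far [0.2338 0.9723 0.555  0.1359] 76.5
front [ 0.9958 -0.0919  0.5103  0.0741] -5.3
[ 0.3950847  -0.28375888  0.29081748] [-1.79850436e+02  1.19982914e-01 -1.36863218e-01] [-44.    3.2 116.1   0.   60.9  46.2]
```

Press origin is about (0.513, 0.1335), with its x axis at yaw ≈ 85°. Next I press red.

{"fn": "servo_tool", "kwargs": {
  "commands": [
    [0,0,0,1,-4,-20,1],
    [0,0,0,0,0,-25,1],
    [0,0,0,0,0,-20,1],
    [0,0,0,0,0,0,1]
  ]
}}

```text
t: 2.58
ee_pos: [0.3951, -0.2847, 0.2246]
eef_rot: [-179.7, 0.2, 0.0]
wrist_force: [-0.8, 0.5, -1.0]
width: -0.0
gripper_force: 0.0
```

{"fn": "servo_tool", "kwargs": {
  "commands": [
    [0,0,0,0,0,-5,1],
    [0,0,0,0,0,0,1]
  ]
}}

```text
t: 2.75
ee_pos: [0.3969, -0.287, 0.2231]
eef_rot: [180.0, -0.1, -0.0]
wrist_force: [-0.7, 0.0, 0.4]
width: -0.001
gripper_force: 0.6
```

{"fn": "servo_tool", "kwargs": {
  "commands": [
    [0,0,0,0,0,-4,1],
    [0,0,0,0,0,0,1]
  ]
}}

```text
t: 2.92
ee_pos: [0.3974, -0.288, 0.2195]
eef_rot: [179.9, -0.2, -0.1]
wrist_force: [0.7, 0.8, 3.5]
width: -0.002
gripper_force: 1.4
```

{"fn": "servo_tool", "kwargs": {
  "commands": [
    [0,0,0,0,0,-4,1],
    [0,0,0,0,0,0,1]
  ]
}}

```text
t: 3.08
ee_pos: [0.3978, -0.2886, 0.2172]
eef_rot: [179.9, -0.1, -0.1]
wrist_force: [-2.9, 4.2, 15.7]
width: -0.001
gripper_force: 8.2
```

{"fn": "servo_tool", "kwargs": {
  "commands": [
    [0,0,0,0,0,0,1],
    [0,0,0,0,0,20,1],
    [0,0,0,0,0,35,1],
    [0,0,0,0,35,25,-0.2],
    [0,0,0,0,40,0,-0.2]
  ]
}}

```text
t: 3.5
ee_pos: [0.3993, -0.2168, 0.3]
eef_rot: [179.5, -0.7, -0.3]
wrist_force: [1.4, 0.7, 1.5]
width: 0.272
gripper_force: 0.0
```

{"fn": "servo_tool", "kwargs": {
  "commands": [
    [0,0,0,0,40,0,-0.2],
    [0,0,0,0,40,0,-0.2],
    [0,0,0,2,40,0,-0.2],
    [0,0,0,2,40,0,-0.2],
    [0,0,0,1,40,0,-0.2]
  ]
}}

```text
t: 3.92
ee_pos: [0.4013, -0.0122, 0.2937]
eef_rot: [180.0, -0.1, -0.2]
wrist_force: [1.0, -0.8, -0.2]
width: 0.603
gripper_force: 0.0
```

{"fn": "servo_tool", "kwargs": {
  "commands": [
    [0,0,0,0,20,-30,-0.2],
    [0,0,0,0,0,-40,-0.2],
    [0,0,0,0,0,-25,-0.2],
    [0,0,0,0,0,0,-0.2],
    [0,0,0,0,0,0,-0.2]
  ]
}}

```text
t: 4.33
ee_pos: [0.4007, 0.0064, 0.1972]
eef_rot: [-180.0, 0.2, -0.1]
wrist_force: [1.0, -0.7, 0.7]
width: 0.602
gripper_force: 0.0
```

```bash
python3 - <<'E'
from h import *
st=bot.sense();print(st['ee_pos'],st['eef_rot'],st['wrist_force'],st['width'])
s=snap("top"); lines(s,"top",.01); cv2.imwrite('pics/t1.png',cv2.resize(s['color'][120:320,150:420],None,fx=2.9,fy=2.9,interpolation=cv2.INTER_CUBIC))
E
```

```text
[0.40070046 0.00637948 0.19722059] [-1.79976701e+02  2.07326314e-01 -9.59908972e-02] [ 1.00027201 -0.70299215  0.71614065] 0.6023897782498602
top z 0.01 cen [0.3233 0.0387] LxW [0.0415 0.115 ] yaw 79.2 px [252.5 308.9] 539.0
top z 0.01 cen [0.3176 0.4608] LxW [0.0344 0.3599] yaw 89.9 px [ 81.9 308.9] 695.5
top z 0.01 cen [ 0.4466 -0.1914] LxW [0.0372 0.1305] yaw 172.1 px [345.7 259.7] 669.5
top z 0.01 cen [ 0.4535 -0.0901] LxW [0.0353 0.1271] yaw 179.8 px [305.  256.5] 682.5
```

View pics/t1.png

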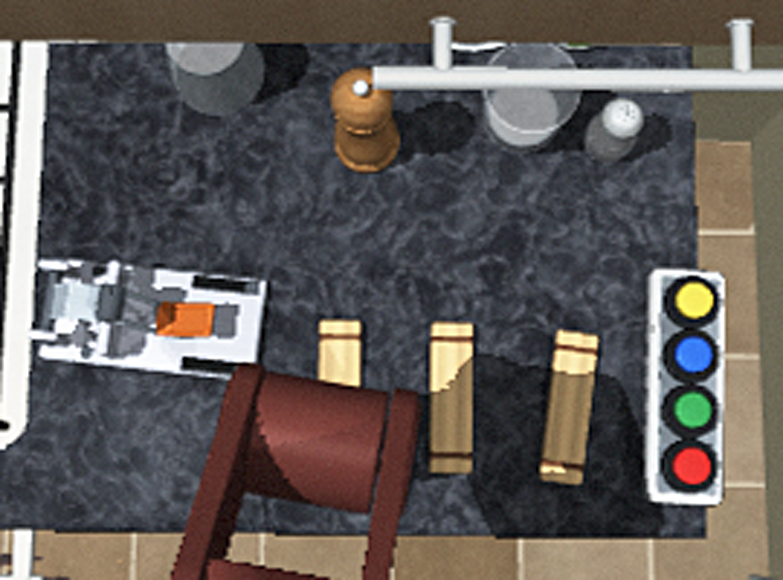

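The arm stands over board A's near end (crop about 335,400); boards B and C and the bystanders are untouched. I lower until contact.

{"fn": "servo_tool", "kwargs": {
  "commands": [
    [0,0,0,1,0,-15,-0.2],
    [0,0,0,0,0,-5,-0.2],
    [0,0,0,0,0,0,-0.2]
  ]
}}

```text
t: 4.63
ee_pos: [0.4031, 0.0057, 0.1789]
eef_rot: [180.0, -0.1, -0.2]
wrist_force: [-0.3, 0.2, 0.8]
width: 0.601
gripper_force: 0.0
```

{"fn": "servo_tool", "kwargs": {
  "commands": [
    [0,0,0,0,0,-3,-0.2],
    [0,0,0,0,0,0,-0.2]
  ]
}}

```text
t: 4.8
ee_pos: [0.403, 0.0059, 0.1759]
eef_rot: [180.0, -0.1, -0.1]
wrist_force: [-0.5, 0.9, -0.0]
width: 0.603
gripper_force: 0.0
```

{"fn": "servo_tool", "kwargs": {
  "commands": [
    [0,0,0,0,0,-3,-0.2],
    [0,0,0,0,0,0,-0.2]
  ]
}}

```text
t: 4.97
ee_pos: [0.4026, 0.0061, 0.1723]
eef_rot: [180.0, -0.0, -0.1]
wrist_force: [-0.4, 0.2, -0.3]
width: 0.6
gripper_force: 0.0
```

{"fn": "servo_tool", "kwargs": {
  "commands": [
    [0,0,0,0,0,-2,-0.2],
    [0,0,0,0,0,0,-0.2]
  ]
}}

```text
t: 5.13
ee_pos: [0.4027, 0.0062, 0.1702]
eef_rot: [180.0, -0.0, -0.1]
wrist_force: [0.6, -0.3, 0.7]
width: 0.599
gripper_force: 0.3
```

{"fn": "servo_tool", "kwargs": {
  "commands": [
    [0,0,0,0,0,2,0.2],
    [0,0,0,0,0,0,1],
    [0,0,0,0,0,0,1],
    [0,0,0,0,0,0,1],
    [0,0,0,0,0,0,1]
  ],
  "squeeze": 80
}}

```text
t: 5.55
ee_pos: [0.4028, 0.0062, 0.1729]
eef_rot: [180.0, 0.0, -0.1]
wrist_force: [-2.8, -0.2, 7.8]
width: 0.392
gripper_force: 80.0
```

{"fn": "servo_tool", "kwargs": {
  "commands": [
    [0,0,0,0,0,0,1],
    [0,0,0,0,0,5,1],
    [0,0,0,0,0,5,1],
    [0,0,0,0,0,0,1]
  ]
}}

```text
t: 5.88
ee_pos: [0.4029, 0.0062, 0.1829]
eef_rot: [180.0, -0.1, -0.1]
wrist_force: [0.6, -0.4, -0.4]
width: 0.392
gripper_force: 79.7
```

{"fn": "servo_tool", "kwargs": {
  "commands": [
    [0,0,0,0,0,30,1],
    [0,0,0,0,0,35,1],
    [0,0,7,7,-5,35,1],
    [0,0,7,7,-5,15,1],
    [0,0,7,7,-5,0,1]
  ]
}}

```text
t: 6.3
ee_pos: [0.4258, -0.0092, 0.3021]
eef_rot: [179.7, -0.5, 21.3]
wrist_force: [0.6, -0.6, -0.2]
width: 0.394
gripper_force: 80.0
```

{"fn": "servo_tool", "kwargs": {
  "commands": [
    [0,0,7,8,-5,0,1],
    [0,0,7,8,-5,0,1],
    [0,0,7,8,-5,0,1],
    [0,0,7,8,-5,0,1],
    [0,0,7,8,-5,0,1]
  ]
}}

```text
t: 6.72
ee_pos: [0.4636, -0.034, 0.2968]
eef_rot: [-180.0, 0.0, 56.2]
wrist_force: [0.4, 0.1, -0.8]
width: 0.391
gripper_force: 80.0
```

{"fn": "servo_tool", "kwargs": {
  "commands": [
    [0,0,7,8,-5,0,1],
    [0,0,7,8,-5,0,1],
    [0,0,7,8,-5,0,1],
    [0,0,1.2,8,-9,0,1],
    [0,0,0,0,0,0,1]
  ]
}}

```text
t: 7.13
ee_pos: [0.4966, -0.0588, 0.2973]
eef_rot: [179.9, 0.0, 78.1]
wrist_force: [-0.3, 0.1, -0.0]
width: 0.396
gripper_force: 79.9
```

{"fn": "servo_tool", "kwargs": {
  "commands": [
    [0,0,0,0,0,-40,1],
    [0,0,0,0,0,-30,1],
    [0,0,0,0,0,-10,1],
    [0,0,0,0,0,0,1],
    [0,0,0,0,0,0,1]
  ]
}}

```text
t: 7.55
ee_pos: [0.4952, -0.0575, 0.217]
eef_rot: [-179.9, -0.0, 78.1]
wrist_force: [0.2, -0.3, -0.4]
width: 0.393
gripper_force: 79.9
```

```bash
python3 - <<'E'
from h import *
st=bot.sense();print(st['ee_pos'],st['eef_rot'],st['wrist_force'],st['width'])
s=snap("top"); lines(s,"top",.035); cv2.imwrite('pics/t2.png',cv2.resize(s['color'][180:320,150:420],None,fx=2.9,fy=2.9,interpolation=cv2.INTER_CUBIC))
E
```

```text
[ 0.49516315 -0.05753892  0.21698044] [-1.79920211e+02 -6.67902014e-03  7.80714547e+01] [ 0.24548815 -0.26161818 -0.37599439] 0.3931986914439847
top z 0.035 cen [0.3187 0.4498] LxW [0.0336 0.3519] yaw 89.9 px [ 81.9 308.9] 694.5
top z 0.035 cen [ 0.4434 -0.1875] LxW [0.0365 0.1258] yaw 172.7 px [345.5 260.3] 669.0
```

View pics/t2.png

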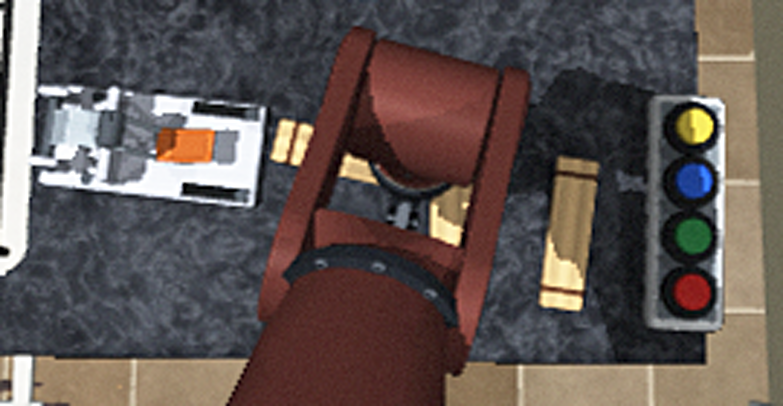

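The board is held with its end at crop (290,142), in front of the mouth, and needs 7° more yaw. I turn, lower and slide in.

{"fn": "servo_tool", "kwargs": {
  "commands": [
    [0,0,6.9,1,0,0,1],
    [0,0,0,0,0,-20,1],
    [0,0,0,0,0,-9,1],
    [0,0,0,0,0,0,1],
    [0,0,0,0,0,0,1]
  ]
}}

```text
t: 8.02
ee_pos: [0.4966, -0.0577, 0.1886]
eef_rot: [-180.0, -0.0, 85.0]
wrist_force: [0.9, -0.7, -0.2]
width: 0.395
gripper_force: 79.9
```

```bash
python3 - <<'E'
from h import *
st=bot.sense();print(st['ee_pos'],st['eef_rot'],st['wrist_force'],st['width'])
s=snap("top"); 
for c in blobs(s,*BOARD,40):
    P=np.array([ray(s,u,v,.025)[:2] for u,v in c[:,0]])
    if cv2.contourArea(c)<600: print(cv2.contourArea(c),P.min(0).round(3),P.max(0).round(3))
cv2.imwrite('pics/t3.png',cv2.resize(s['color'][190:280,150:330],None,fx=4.4,fy=4.4,interpolation=cv2.INTER_CUBIC))
E
```

```text
[ 0.49658921 -0.05772467  0.18859866] [-1.79999505e+02 -4.60735986e-04  8.49708612e+01] [ 0.89480028 -0.6583762  -0.22374597] 0.39489404951512364
112.0 [ 0.443 -0.102] [ 0.48  -0.072]
85.5 [ 0.479 -0.03 ] [0.507 0.007]
134.0 [0.488 0.03 ] [0.524 0.062]
357.0 [ 0.65  -0.033] [0.741 0.014]
```

View pics/t3.png

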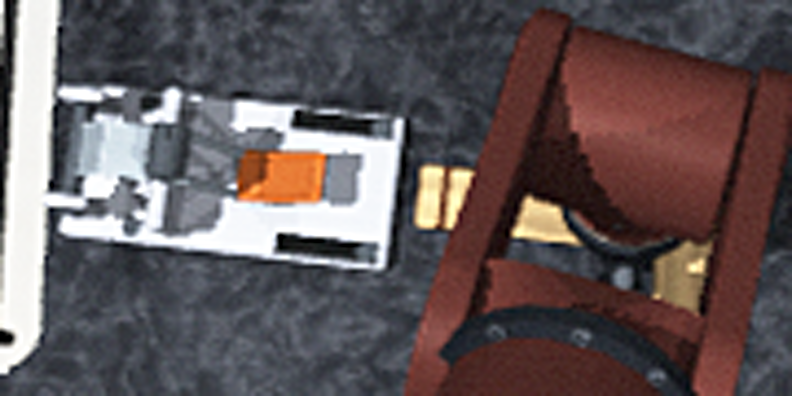

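The board end at crop (430,197) lines up with the plate's middle. I slide in about 131 mm, slowly at the end.

{"fn": "servo_tool", "kwargs": {
  "commands": [
    [0,0,0,1.7,20,0,1],
    [0,0,0,1.7,20,0,1],
    [0,0,0,1.3,15,0,1],
    [0,0,0,0.9,10,0,1],
    [0,0,0,0.9,10,0,1]
  ],
  "squeeze": 100
}}

```text
t: 8.48
ee_pos: [0.5035, 0.0179, 0.189]
eef_rot: [179.9, 0.0, 85.0]
wrist_force: [-0.4, -1.9, -1.2]
width: 0.385
gripper_force: 103.7
```

{"fn": "servo_tool", "kwargs": {
  "commands": [
    [0,0,0,0.9,10,0,1],
    [0,0,0,0.9,10,0,1],
    [0,0,0,0.9,10,0,1],
    [0,0,0,0.9,10,0,1],
    [0,0,0,0,0,0,1]
  ]
}}

```text
t: 8.9
ee_pos: [0.5066, 0.0589, 0.188]
eef_rot: [-180.0, -0.1, 85.0]
wrist_force: [0.0, 1.0, -0.9]
width: 0.38
gripper_force: 103.7
```

{"fn": "servo_tool", "kwargs": {
  "commands": [
    [0,0,0,0.6,7,0,1],
    [0,0,0,0,0,0,1]
  ]
}}

```text
t: 9.07
ee_pos: [0.5072, 0.0651, 0.188]
eef_rot: [-180.0, -0.0, 85.0]
wrist_force: [0.1, 0.7, -1.7]
width: 0.384
gripper_force: 103.7
```

{"fn": "servo_tool", "kwargs": {
  "commands": [
    [0,0,0,0.4,4,0,1],
    [0,0,0,0,0,0,1]
  ]
}}

```text
t: 9.23
ee_pos: [0.5076, 0.0685, 0.188]
eef_rot: [-180.0, -0.0, 85.0]
wrist_force: [-1.0, -0.1, -1.3]
width: 0.386
gripper_force: 103.7
```

{"fn": "servo_tool", "kwargs": {
  "commands": [
    [0,0,0,0.3,3,0,1],
    [0,0,0,0,0,0,1]
  ]
}}

```text
t: 9.4
ee_pos: [0.5079, 0.0714, 0.1881]
eef_rot: [180.0, -0.0, 85.0]
wrist_force: [0.1, 0.2, -1.1]
width: 0.387
gripper_force: 103.7
```

{"fn": "servo_tool", "kwargs": {
  "commands": [
    [0,0,0,0.2,2,0,1],
    [0,0,0,0,0,0,1]
  ]
}}

```text
t: 9.57
ee_pos: [0.5081, 0.0733, 0.1881]
eef_rot: [180.0, -0.0, 85.0]
wrist_force: [0.0, 0.6, -1.9]
width: 0.383
gripper_force: 103.7
```

{"fn": "servo_tool", "kwargs": {
  "commands": [
    [0,0,0,0.2,2,0,1],
    [0,0,0,0,0,0,1]
  ]
}}

```text
t: 9.73
ee_pos: [0.5083, 0.0754, 0.1881]
eef_rot: [180.0, -0.0, 85.0]
wrist_force: [0.1, 0.9, -1.9]
width: 0.386
gripper_force: 103.7
```

{"fn": "servo_tool", "kwargs": {
  "commands": [
    [0,0,0,0.2,2,0,1],
    [0,0,0,0,0,0,1]
  ]
}}

```text
t: 9.9
ee_pos: [0.5085, 0.0768, 0.188]
eef_rot: [-180.0, 0.1, 85.0]
wrist_force: [-0.5, -4.3, -1.7]
width: 0.386
gripper_force: 103.8
```

{"fn": "servo_tool", "kwargs": {
  "commands": [
    [0,0,0,0.2,2,0,1],
    [0,0,0,0,0,0,1]
  ]
}}

```text
t: 10.07
ee_pos: [0.5086, 0.0774, 0.188]
eef_rot: [-180.0, 0.3, 85.1]
wrist_force: [-0.5, -10.1, 0.4]
width: 0.387
gripper_force: 103.8
```

```bash
python3 - <<'E'
from h import *
s=snap("top"); cv2.imwrite('pics/t4.png',cv2.resize(s['color'][190:280,150:330],None,fx=4.4,fy=4.4,interpolation=cv2.INTER_CUBIC))
E
```

```text
(no output)
```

View pics/t4.png

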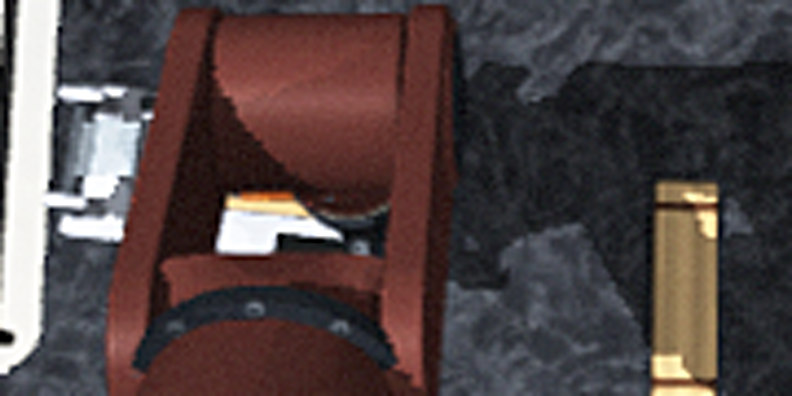

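Board 1 is against the back stop, at about 10 N. I ease off, lower, release, rise and go to board B.

{"fn": "servo_tool", "kwargs": {
  "commands": [
    [0,0,0,0,-1.5,-2,1],
    [0,0,0,0,0,0,-0.4],
    [0,0,0,0,0,0,-0.4],
    [0,0,0,0,0,0,-0.4],
    [0,0,0,0,0,0,-0.4]
  ]
}}

```text
t: 10.53
ee_pos: [0.509, 0.0781, 0.1865]
eef_rot: [179.9, -0.0, 85.0]
wrist_force: [0.4, -0.3, -0.6]
width: 0.695
gripper_force: 0.0
```

{"fn": "servo_tool", "kwargs": {
  "commands": [
    [0,0,0,0,0,10,-0.4],
    [0,0,0,0,0,30,-0.4],
    [0,0,0,0,0,40,-0.4],
    [0,0,-7,-8.5,-12.5,30,-0.3],
    [0,0,-7,-8.5,-12.5,0,-0.3]
  ]
}}

```text
t: 10.95
ee_pos: [0.4953, 0.0531, 0.3046]
eef_rot: [179.1, -0.3, 70.8]
wrist_force: [1.5, -0.0, 0.1]
width: 0.648
gripper_force: 0.0
```

{"fn": "servo_tool", "kwargs": {
  "commands": [
    [0,0,-7,-8.5,-12.5,0,-0.3],
    [0,0,-7,-8.5,-12.5,0,-0.3],
    [0,0,-7,-8.5,-12.5,0,-0.3],
    [0,0,-7,-8.5,-12.5,0,-0.3],
    [0,0,-7,-8.5,-12.5,0,-0.3]
  ]
}}

```text
t: 11.37
ee_pos: [0.4488, -0.0101, 0.2971]
eef_rot: [180.0, -0.1, 35.7]
wrist_force: [-0.5, 0.9, -0.6]
width: 0.648
gripper_force: 0.0
```

{"fn": "servo_tool", "kwargs": {
  "commands": [
    [0,0,-7,-8.5,-12.5,0,-0.3],
    [0,0,-7,-8.5,-12.5,0,-0.3],
    [0,0,-7,-8.5,-12.5,0,-0.3],
    [0,0,-7,-8.5,-12.5,0,-0.3],
    [0,0,-7,-8.5,-12.5,0,-0.2]
  ]
}}

```text
t: 11.78
ee_pos: [0.4063, -0.0726, 0.297]
eef_rot: [180.0, -0.1, 0.7]
wrist_force: [-0.1, -0.6, 0.0]
width: 0.601
gripper_force: 0.0
```

{"fn": "servo_tool", "kwargs": {
  "commands": [
    [0,0,-1,-4.5,-15,0,-0.2],
    [0,0,0,0,0,0,-0.2],
    [0,0,0,0,0,0,-0.2]
  ]
}}

```text
t: 12.03
ee_pos: [0.4022, -0.0875, 0.2969]
eef_rot: [-180.0, -0.1, -0.1]
wrist_force: [-0.2, -0.4, -0.5]
width: 0.602
gripper_force: 0.0
```

```bash
python3 - <<'E'
from h import *
st=bot.sense();print(st['ee_pos'],st['eef_rot'],st['wrist_force'],st['width'])
s=snap("top"); lines(s,"top",.01,amin=100,amax=900); cv2.imwrite('pics/t5.png',cv2.resize(s['color'][190:310,150:420],None,fx=2.9,fy=2.9,interpolation=cv2.INTER_CUBIC))
E
```

```text
[ 0.40224824 -0.08751133  0.29689172] [-1.79999309e+02 -9.20233067e-02 -7.87113568e-02] [-0.20435676 -0.39464673 -0.48378214] 0.6018430904418315
top z 0.01 cen [0.3176 0.4608] LxW [0.0343 0.3598] yaw 89.9 px [ 81.9 308.9] 692.5
top z 0.01 cen [ 0.4835 -0.1966] LxW [0.0372 0.056 ] yaw 172.1 px [347.5 244.8] 280.0
top z 0.01 cen [ 0.4981 -0.0901] LxW [0.0353 0.0379] yaw 179.8 px [305.  238.5] 115.5
top z 0.01 cen [0.5133 0.1307] LxW [0.0367 0.1295] yaw 84.5 px [217.7 231.6] 477.5
top z 0.01 cen [ 0.7    -0.0097] LxW [0.0471 0.0916] yaw 0.5 px [274. 161.] 354.0
```

View pics/t5.png

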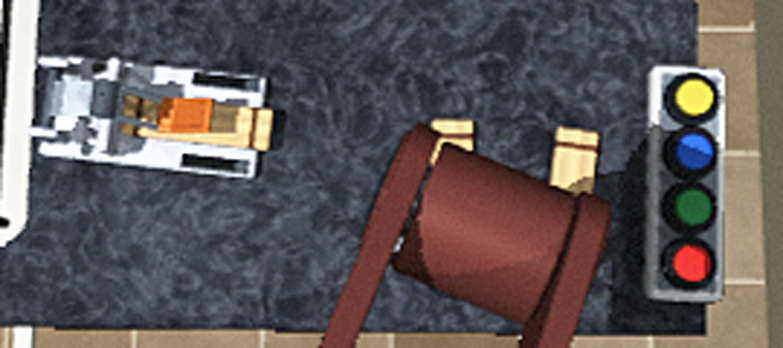

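Board 1 lies home (centre 0.513,0.131, yaw 84.5) under the lip. Next I grasp board B, turn it and take it to the mouth, one board higher.

{"fn": "servo_tool", "kwargs": {
  "commands": [
    [0,0,0,0,-2.5,-40,-0.2],
    [0,0,0,0,0,-40,-0.2],
    [0,0,0,0,0,-35,-0.2],
    [0,0,0,0,0,-7,-0.2],
    [0,0,0,0,0,0,-0.2]
  ]
}}

```text
t: 12.5
ee_pos: [0.4012, -0.0886, 0.1724]
eef_rot: [-179.8, 0.4, 0.1]
wrist_force: [-0.3, -0.5, 0.4]
width: 0.6
gripper_force: 0.0
```

{"fn": "servo_tool", "kwargs": {
  "commands": [
    [0,0,0,0,0,0,1],
    [0,0,0,0,0,0,1],
    [0,0,0,0,0,0,1],
    [0,0,0,0,0,0,1],
    [0,0,0,0,0,0,1]
  ]
}}

```text
t: 12.92
ee_pos: [0.4031, -0.0899, 0.1754]
eef_rot: [180.0, -0.2, -0.0]
wrist_force: [-0.1, 1.8, 6.3]
width: 0.383
gripper_force: 99.6
```

{"fn": "servo_tool", "kwargs": {
  "commands": [
    [0,0,0,0,0,20,1],
    [0,0,0,0,0,35,1],
    [0,0,7,7,2.5,35,1],
    [0,0,7,7,2.5,25,1],
    [0,0,7,7,2.5,0,1]
  ]
}}

```text
t: 13.33
ee_pos: [0.426, -0.0831, 0.2955]
eef_rot: [179.5, -0.6, 21.3]
wrist_force: [1.1, -0.6, -0.4]
width: 0.38
gripper_force: 99.4
```

{"fn": "servo_tool", "kwargs": {
  "commands": [
    [0,0,7,7,2.5,0,1],
    [0,0,7,7,2.5,0,1],
    [0,0,7,7,2.5,0,1],
    [0,0,7,7,2.5,0,1],
    [0,0,7,7,2.5,0,1]
  ]
}}

```text
t: 13.75
ee_pos: [0.4583, -0.0696, 0.2892]
eef_rot: [180.0, 0.0, 56.3]
wrist_force: [0.1, -0.1, -0.4]
width: 0.386
gripper_force: 99.4
```

{"fn": "servo_tool", "kwargs": {
  "commands": [
    [0,0,7,7,2.5,0,1],
    [0,0,7,7,2.5,0,1],
    [0,0,7,7,2.5,0,1],
    [0,0,7,9,2.5,0,1],
    [0,0,1,0,0,0,1]
  ]
}}

```text
t: 14.17
ee_pos: [0.4892, -0.0596, 0.2895]
eef_rot: [179.9, 0.0, 85.2]
wrist_force: [-0.0, -0.5, -0.5]
width: 0.384
gripper_force: 99.3
```

{"fn": "servo_tool", "kwargs": {
  "commands": [
    [0,0,0,0,0,-40,1],
    [0,0,0,0,0,-40,1],
    [0,0,0,0,0,0,1],
    [0,0,0,0,0,0,1]
  ]
}}

```text
t: 14.5
ee_pos: [0.4858, -0.0593, 0.2064]
eef_rot: [-179.5, -0.1, 84.9]
wrist_force: [1.1, -0.2, -0.7]
width: 0.384
gripper_force: 99.5
```

```bash
python3 - <<'E'
from h import *
st=bot.sense();print(st['ee_pos'],st['eef_rot'],st['wrist_force'],st['width'])
s=snap("top"); 
for c in blobs(s,*BOARD,40):
    P=np.array([ray(s,u,v,.045)[:2] for u,v in c[:,0]])
    if cv2.contourArea(c)<600: print(cv2.contourArea(c),P.min(0).round(3),P.max(0).round(3))
cv2.imwrite('pics/t6.png',cv2.resize(s['color'][190:310,150:420],None,fx=2.9,fy=2.9,interpolation=cv2.INTER_CUBIC))
E
```

```text
[ 0.4858329  -0.05928243  0.20641403] [-1.79515527e+02 -7.93006350e-02  8.48898730e+01] [ 1.06665284 -0.15309285 -0.68809897] 0.38399958152171815
88.0 [ 0.468 -0.03 ] [0.494 0.004]
354.5 [ 0.645 -0.033] [0.734 0.013]
```

View pics/t6.png

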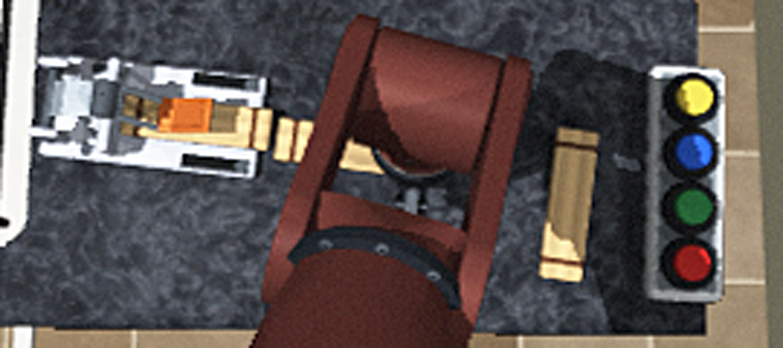

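Board B is held, its end at crop (290,140), and needs about 7 mm more in x. I correct, lower and slide in.

{"fn": "servo_tool", "kwargs": {
  "commands": [
    [0,0,0,7,0,-4,1],
    [0,0,0,0,0,-3,1],
    [0,0,0,0,0,0,1],
    [0,0,0,0,0,0,1],
    [0,0,0,0,0,0,1]
  ]
}}

```text
t: 14.97
ee_pos: [0.4956, -0.0599, 0.2032]
eef_rot: [179.9, 0.0, 85.0]
wrist_force: [-0.2, -0.4, -1.3]
width: 0.383
gripper_force: 99.5
```

```bash
python3 - <<'E'
from h import *
st=bot.sense();print(st['ee_pos'],st['eef_rot'],st['wrist_force'],st['width'])
p=st['ee_pos'];d=np.array([.087,.996]);q=p[:2]-[.513,.1335];print('press xy of tcp',(q@d)*1e3,(q@[-.996,.087])*1e3)
E
```

```text
[ 0.49563172 -0.05986797  0.20317784] [1.79889665e+02 2.08647405e-02 8.49825162e+01] [-0.20064417 -0.35669792 -1.2686464 ] 0.3825219192055596
press xy of tcp -194.10554189582737 0.4757898977551557
```

{"fn": "servo_tool", "kwargs": {
  "commands": [
    [0,0,0,1.7,20,-3,1],
    [0,0,0,1.7,20,0,1],
    [0,0,0,1.3,15,0,1],
    [0,0,0,0.9,10,0,1],
    [0,0,0,0.9,10,0,1]
  ]
}}

```text
t: 15.38
ee_pos: [0.5018, 0.016, 0.1994]
eef_rot: [180.0, 0.0, 85.0]
wrist_force: [0.3, -0.4, -0.4]
width: 0.379
gripper_force: 99.5
```

{"fn": "servo_tool", "kwargs": {
  "commands": [
    [0,0,0,0.9,10,0,1],
    [0,0,0,0.9,10,0,1],
    [0,0,0,0.9,10,0,1],
    [0,0,0,0.9,10,0,1],
    [0,0,0,0,0,0,1]
  ]
}}

```text
t: 15.8
ee_pos: [0.5053, 0.0568, 0.199]
eef_rot: [-180.0, -0.1, 85.0]
wrist_force: [-0.1, 0.3, -1.9]
width: 0.386
gripper_force: 99.4
```

{"fn": "servo_tool", "kwargs": {
  "commands": [
    [0,0,0,0.9,10,0,1],
    [0,0,0,0.3,3,0,1],
    [0,0,0,0,0,0,1]
  ]
}}

```text
t: 16.05
ee_pos: [0.5065, 0.069, 0.199]
eef_rot: [-180.0, -0.0, 85.0]
wrist_force: [0.5, 0.4, -1.0]
width: 0.378
gripper_force: 99.4
```

{"fn": "servo_tool", "kwargs": {
  "commands": [
    [0,0,0,0.3,3,0,1],
    [0,0,0,0,0,0,1]
  ]
}}

```text
t: 16.22
ee_pos: [0.5068, 0.0714, 0.199]
eef_rot: [-180.0, -0.0, 85.0]
wrist_force: [0.3, 0.0, -2.3]
width: 0.384
gripper_force: 99.4
```

{"fn": "servo_tool", "kwargs": {
  "commands": [
    [0,0,0,0.2,2,0,1],
    [0,0,0,0,0,0,1]
  ]
}}

```text
t: 16.38
ee_pos: [0.507, 0.0733, 0.1991]
eef_rot: [180.0, -0.0, 85.0]
wrist_force: [-0.1, 0.4, -1.6]
width: 0.384
gripper_force: 99.4
```

{"fn": "servo_tool", "kwargs": {
  "commands": [
    [0,0,0,0.2,2,0,1],
    [0,0,0,0,0,0,1]
  ]
}}

```text
t: 16.55
ee_pos: [0.5072, 0.0753, 0.1991]
eef_rot: [180.0, -0.0, 85.0]
wrist_force: [0.5, -0.2, -1.4]
width: 0.383
gripper_force: 99.4
```

{"fn": "servo_tool", "kwargs": {
  "commands": [
    [0,0,0,0.2,2,0,1],
    [0,0,0,0,0,0,1]
  ]
}}

```text
t: 16.72
ee_pos: [0.5074, 0.0774, 0.1991]
eef_rot: [-180.0, -0.0, 85.0]
wrist_force: [-0.1, 0.2, -2.2]
width: 0.379
gripper_force: 99.4
```

{"fn": "servo_tool", "kwargs": {
  "commands": [
    [0,0,0,0.2,2,0,1],
    [0,0,0,0,0,0,1]
  ]
}}

```text
t: 16.88
ee_pos: [0.5077, 0.0782, 0.1991]
eef_rot: [180.0, 0.2, 85.1]
wrist_force: [-1.2, -6.1, -1.7]
width: 0.383
gripper_force: 99.4
```

{"fn": "servo_tool", "kwargs": {
  "commands": [
    [0,0,0,0,-1,-1,1],
    [0,0,0,0,0,0,-0.4],
    [0,0,0,0,0,0,-0.4],
    [0,0,0,0,0,0,-0.4],
    [0,0,0,0,0,0,-0.4]
  ]
}}

```text
t: 17.3
ee_pos: [0.5079, 0.0785, 0.1984]
eef_rot: [180.0, -0.0, 85.0]
wrist_force: [0.3, 0.8, 0.3]
width: 0.699
gripper_force: 0.0
```

{"fn": "servo_tool", "kwargs": {
  "commands": [
    [0,0,0,0,0,10,-0.4],
    [0,0,0,0,0,30,-0.4],
    [0,0,0,0,0,40,-0.4],
    [0,0,-6.6,-8,-18.7,20,-0.3],
    [0,0,-6.6,-8,-18.7,0,-0.3]
  ]
}}

```text
t: 17.72
ee_pos: [0.4946, 0.041, 0.3054]
eef_rot: [179.3, -0.2, 71.6]
wrist_force: [0.5, -0.9, 0.5]
width: 0.647
gripper_force: 0.0
```

{"fn": "servo_tool", "kwargs": {
  "commands": [
    [0,0,-6.6,-8,-18.7,0,-0.3],
    [0,0,-6.6,-8,-18.7,0,-0.3],
    [0,0,-6.6,-8,-18.7,0,-0.3],
    [0,0,-6.6,-8,-18.7,0,-0.3],
    [0,0,-6.6,-8,-18.7,0,-0.3]
  ]
}}

```text
t: 18.13
ee_pos: [0.4512, -0.0534, 0.2991]
eef_rot: [179.9, -0.1, 38.5]
wrist_force: [-0.2, -0.5, 0.1]
width: 0.65
gripper_force: 0.0
```

{"fn": "servo_tool", "kwargs": {
  "commands": [
    [0,0,-6.6,-8,-18.7,0,-0.3],
    [0,0,-6.6,-8,-18.7,0,-0.3],
    [0,0,-6.6,-8,-18.7,0,-0.3],
    [0,0,-6.6,-8,-18.7,0,-0.3],
    [0,0,-6.6,-8,-18.7,0,-0.2]
  ]
}}

```text
t: 18.55
ee_pos: [0.4112, -0.1469, 0.2991]
eef_rot: [180.0, -0.1, 5.5]
wrist_force: [-0.8, -0.4, -0.6]
width: 0.6
gripper_force: 0.0
```

{"fn": "servo_tool", "kwargs": {
  "commands": [
    [0,0,-6.6,-8,-18.7,0,-0.2],
    [0,0,-7,-8,-18.7,0,-0.2],
    [0,0,0,0,0,0,-0.2],
    [0,0,0,0,0,0,-0.2]
  ]
}}

```text
t: 18.88
ee_pos: [0.3955, -0.1841, 0.2989]
eef_rot: [-180.0, -0.1, -7.8]
wrist_force: [-0.5, 0.3, 0.3]
width: 0.595
gripper_force: 0.0
```

```bash
python3 - <<'E'
from h import *
st=bot.sense();print(st['ee_pos'],st['eef_rot'],st['wrist_force'],st['width'])
s=snap("top"); lines(s,"top",.01,amin=100,amax=900); lines(s,"top",.032,amin=100,amax=900); cv2.imwrite('pics/t7.png',cv2.resize(s['color'][190:310,150:420],None,fx=2.9,fy=2.9,interpolation=cv2.INTER_CUBIC))
lines(snap("scene"),"scene",.01,amin=300,amax=1300)
E
```

```text
[ 0.39550729 -0.18411343  0.2988673 ] [-1.79998133e+02 -7.15167097e-02 -7.84481050e+00] [-0.49940818  0.32701409  0.33701884] 0.5950153921029716
top z 0.01 cen [0.3176 0.4618] LxW [0.0343 0.3579] yaw 89.9 px [ 81.5 308.9] 695.0
top z 0.01 cen [ 0.4759 -0.1946] LxW [0.0354 0.0715] yaw 172.1 px [346.8 247.8] 198.5
top z 0.01 cen [0.5145 0.1321] LxW [0.0378 0.1313] yaw 83.9 px [217.2 231.1] 552.5
top z 0.01 cen [ 0.7    -0.0097] LxW [0.0471 0.0916] yaw 0.5 px [274. 161.] 307.0
top z 0.032 cen [0.3186 0.4521] LxW [0.0336 0.3508] yaw 89.9 px [ 81.5 308.9] 695.0
top z 0.032 cen [ 0.4738 -0.1914] LxW [0.0347 0.0701] yaw 172.1 px [346.8 247.8] 198.5
top z 0.032 cen [0.5116 0.1289] LxW [0.0371 0.1288] yaw 83.9 px [217.2 231.1] 552.5
top z 0.032 cen [ 0.6934 -0.0101] LxW [0.0462 0.0898] yaw 0.5 px [274. 161.] 307.0
scene z 0.01 cen [ 0.4398 -0.3879] LxW [0.051  0.1698] yaw 144.4 px [175.2 390.1] 776.5
scene z 0.01 cen [ 0.4459 -0.1942] LxW [0.0426 0.1384] yaw 171.4 px [213.2 290.9] 1085.0
```

View pics/t7.png

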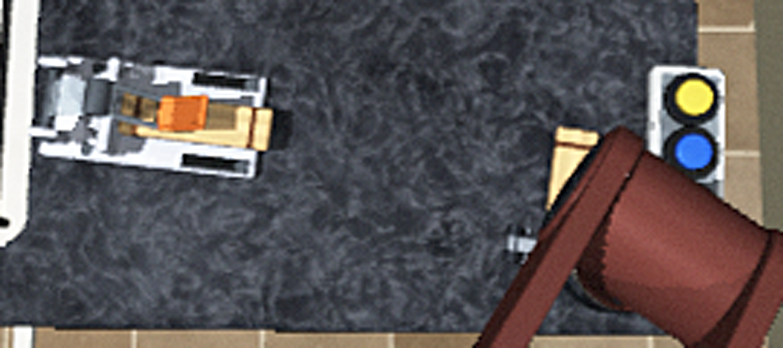

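Both boards are home (pile centre ≈ (0.512,0.129), yaw 84), C is unmoved, and nothing lay under A or B. I grasp C and carry it.

{"fn": "servo_tool", "kwargs": {
  "commands": [
    [0,0,0,0,0,-40,-0.2],
    [0,0,0,0,0,-40,-0.2],
    [0,0,0,0,0,-36,-0.2],
    [0,0,0,0,0,-8,-0.2],
    [0,0,0,0,0,0,-0.2]
  ]
}}

```text
t: 19.4
ee_pos: [0.3949, -0.182, 0.1724]
eef_rot: [-179.8, 0.4, -7.7]
wrist_force: [0.3, -0.7, 0.4]
width: 0.6
gripper_force: 0.0
```

{"fn": "servo_tool", "kwargs": {
  "commands": [
    [0,0,0,0,0,0,1],
    [0,0,0,0,0,0,1],
    [0,0,0,0,0,0,1],
    [0,0,0,0,0,0,1],
    [0,0,0,0,0,0,1]
  ]
}}

```text
t: 19.82
ee_pos: [0.3964, -0.1837, 0.1753]
eef_rot: [180.0, -0.1, -7.8]
wrist_force: [0.2, 1.1, 4.8]
width: 0.383
gripper_force: 99.6
```

{"fn": "servo_tool", "kwargs": {
  "commands": [
    [0,0,0,0,0,20,1],
    [0,0,0,0,0,35,1],
    [0,0,0,0,0,35,1],
    [0,0,6.6,7.2,8.9,30,1],
    [0,0,6.6,7.2,8.9,0,1]
  ]
}}

```text
t: 20.23
ee_pos: [0.4126, -0.1674, 0.3011]
eef_rot: [179.5, -0.6, 5.6]
wrist_force: [2.0, -1.0, -0.5]
width: 0.382
gripper_force: 99.4
```

{"fn": "servo_tool", "kwargs": {
  "commands": [
    [0,0,6.6,7.2,8.9,0,1],
    [0,0,6.6,7.2,8.9,0,1],
    [0,0,6.6,7.2,8.9,0,1],
    [0,0,6.6,7.2,8.9,0,1],
    [0,0,6.6,7.2,8.9,0,1]
  ]
}}

```text
t: 20.65
ee_pos: [0.446, -0.1207, 0.2942]
eef_rot: [180.0, 0.0, 38.7]
wrist_force: [0.8, -1.0, -0.8]
width: 0.381
gripper_force: 99.4
```

{"fn": "servo_tool", "kwargs": {
  "commands": [
    [0,0,6.6,7.2,8.9,0,1],
    [0,0,6.6,7.2,8.9,0,1],
    [0,0,6.6,7.2,8.9,0,1],
    [0,0,6.6,7.2,8.9,0,1],
    [0,0,6.6,7.2,8.9,0,1]
  ]
}}

```text
t: 21.07
ee_pos: [0.4821, -0.0762, 0.2941]
eef_rot: [-180.0, 0.0, 71.7]
wrist_force: [0.3, -0.6, -0.2]
width: 0.386
gripper_force: 99.4
```

{"fn": "servo_tool", "kwargs": {
  "commands": [
    [0,0,6.6,7.2,8.9,0,1],
    [0,0,7,7.2,8.9,0,1],
    [0,0,0,0,0,0,1],
    [0,0,0,0,0,0,1]
  ]
}}

```text
t: 21.4
ee_pos: [0.4963, -0.0588, 0.294]
eef_rot: [-180.0, 0.0, 84.9]
wrist_force: [0.2, 0.1, -0.5]
width: 0.384
gripper_force: 99.3
```

{"fn": "servo_tool", "kwargs": {
  "commands": [
    [0,0,0,0,0,-40,1],
    [0,0,0,0,0,-34,1],
    [0,0,0,0,0,-9,1],
    [0,0,0,0,0,0,1],
    [0,0,0,0,0,0,1]
  ]
}}

```text
t: 21.82
ee_pos: [0.4962, -0.0593, 0.2112]
eef_rot: [-179.9, -0.0, 84.9]
wrist_force: [0.2, 1.1, -0.4]
width: 0.381
gripper_force: 99.4
```

{"fn": "servo_tool", "kwargs": {
  "commands": [
    [0,0,0,0,0,0,1],
    [0,0,0,0,0,0,1]
  ]
}}

```text
t: 21.98
ee_pos: [0.4977, -0.0595, 0.2134]
eef_rot: [179.7, 0.0, 84.9]
wrist_force: [0.8, 0.4, -0.6]
width: 0.381
gripper_force: 99.4
```

```bash
python3 - <<'E'
from h import *
s=snap("top"); 
for c in blobs(s,*BOARD,40):
    P=np.array([ray(s,u,v,.045)[:2] for u,v in c[:,0]])
    if cv2.contourArea(c)<600: print(cv2.contourArea(c),P.min(0).round(3),P.max(0).round(3))
cv2.imwrite('pics/t8.png',cv2.resize(s['color'][190:310,150:420],None,fx=2.9,fy=2.9,interpolation=cv2.INTER_CUBIC))
E
```

```text
87.5 [ 0.482 -0.032] [0.509 0.004]
355.5 [ 0.645 -0.03 ] [0.734 0.013]
```

View pics/t8.png

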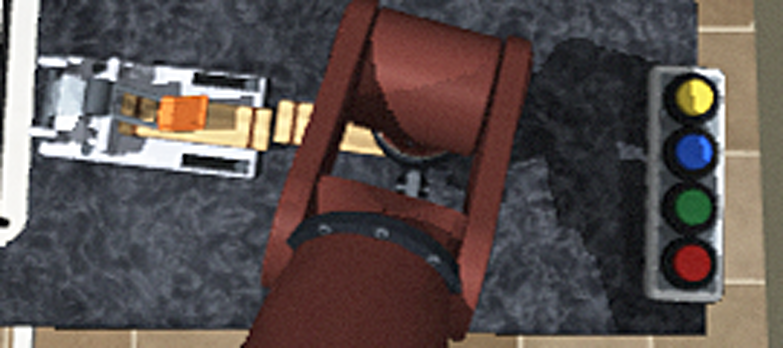

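Board C is held with its end at crop (285,121), about 3 mm too far in x; I correct that and slide in.

{"fn": "servo_tool", "kwargs": {
  "commands": [
    [0,0,0,-1.3,20,-3,1],
    [0,0,0,1.7,20,0,1],
    [0,0,0,1.3,15,0,1],
    [0,0,0,0.9,10,0,1],
    [0,0,0,0.9,10,0,1]
  ]
}}

```text
t: 22.45
ee_pos: [0.5005, 0.0167, 0.2092]
eef_rot: [179.9, 0.0, 85.0]
wrist_force: [0.2, -0.3, -1.0]
width: 0.379
gripper_force: 99.4
```

{"fn": "servo_tool", "kwargs": {
  "commands": [
    [0,0,0,0.9,10,0,1],
    [0,0,0,0.9,10,0,1],
    [0,0,0,0.9,10,0,1],
    [0,0,0,0.9,10,0,1],
    [0,0,0,0,0,0,1]
  ]
}}

```text
t: 22.87
ee_pos: [0.5036, 0.0577, 0.2081]
eef_rot: [180.0, -0.1, 85.0]
wrist_force: [-0.0, 1.4, -1.1]
width: 0.379
gripper_force: 99.3
```

{"fn": "servo_tool", "kwargs": {
  "commands": [
    [0,0,0,0.9,10,0,1],
    [0,0,0,0.3,3,0,1],
    [0,0,0,0,0,0,1]
  ]
}}

```text
t: 23.12
ee_pos: [0.5047, 0.0698, 0.208]
eef_rot: [-180.0, -0.0, 85.0]
wrist_force: [0.3, 1.2, -1.2]
width: 0.378
gripper_force: 99.4
```

{"fn": "servo_tool", "kwargs": {
  "commands": [
    [0,0,0,0.3,3,0,1],
    [0,0,0,0,0,0,1]
  ]
}}

```text
t: 23.28
ee_pos: [0.505, 0.0723, 0.208]
eef_rot: [-180.0, -0.0, 85.0]
wrist_force: [-0.1, 0.6, -0.3]
width: 0.385
gripper_force: 99.4
```

{"fn": "servo_tool", "kwargs": {
  "commands": [
    [0,0,0,0.2,2,0,1],
    [0,0,0,0,0,0,1]
  ]
}}

```text
t: 23.45
ee_pos: [0.5052, 0.074, 0.2081]
eef_rot: [-180.0, -0.0, 85.0]
wrist_force: [1.4, 0.7, -1.1]
width: 0.383
gripper_force: 99.4
```

{"fn": "servo_tool", "kwargs": {
  "commands": [
    [0,0,0,0.2,2,0,1],
    [0,0,0,0,0,0,1]
  ]
}}

```text
t: 23.62
ee_pos: [0.5054, 0.0761, 0.2081]
eef_rot: [180.0, -0.0, 85.0]
wrist_force: [0.5, 0.0, -1.4]
width: 0.383
gripper_force: 99.4
```

{"fn": "servo_tool", "kwargs": {
  "commands": [
    [0,0,0,0.2,2,0,1],
    [0,0,0,0,0,0,1]
  ]
}}

```text
t: 23.78
ee_pos: [0.5057, 0.0774, 0.2081]
eef_rot: [180.0, 0.2, 85.1]
wrist_force: [0.4, -5.0, -1.5]
width: 0.383
gripper_force: 99.4
```

{"fn": "servo_tool", "kwargs": {
  "commands": [
    [0,0,0,0.2,2,0,1],
    [0,0,0,0,0,0,1]
  ]
}}

```text
t: 23.95
ee_pos: [0.5059, 0.0781, 0.2081]
eef_rot: [180.0, 0.4, 85.2]
wrist_force: [-0.0, -11.7, 0.5]
width: 0.384
gripper_force: 99.4
```

{"fn": "servo_tool", "kwargs": {
  "commands": [
    [0,0,0,0.2,1,0,1],
    [0,0,0,0,0,0,1]
  ]
}}

```text
t: 24.12
ee_pos: [0.5061, 0.0785, 0.2081]
eef_rot: [-180.0, 0.5, 85.2]
wrist_force: [-0.3, -13.9, -0.4]
width: 0.388
gripper_force: 99.4
```

{"fn": "servo_tool", "kwargs": {
  "commands": [
    [0,0,0,0,-2,0,1],
    [0,0,0,0,0,0,-0.4],
    [0,0,0,0,0,0,-0.4],
    [0,0,0,0,0,0,-0.4],
    [0,0,0,0,0,0,-0.4]
  ]
}}

```text
t: 24.53
ee_pos: [0.5062, 0.0794, 0.2083]
eef_rot: [180.0, -0.0, 85.0]
wrist_force: [0.4, -0.6, 0.4]
width: 0.704
gripper_force: 0.0
```

{"fn": "servo_tool", "kwargs": {
  "commands": [
    [0,0,0,0,0,10,-0.4],
    [0,0,0,0,0,30,-0.4],
    [0,0,0,0,0,40,-0.4],
    [0,0,-7,-5,-28,15,0],
    [0,0,-7,-5,-28,0,1]
  ]
}}

```text
t: 24.95
ee_pos: [0.4986, 0.0235, 0.3097]
eef_rot: [179.3, -0.2, 70.9]
wrist_force: [1.4, -0.5, 0.3]
width: 0.429
gripper_force: 0.0
```

{"fn": "servo_tool", "kwargs": {
  "commands": [
    [0,0,-7,-5,-28,0,1],
    [0,0,-7,-5,-28,0,1],
    [0,0,-7,-5,-28,0,1],
    [0,0,-7,-5,-28,0,1],
    [0,0,-7,-5,-28,0,1]
  ]
}}

```text
t: 25.37
ee_pos: [0.4707, -0.118, 0.3042]
eef_rot: [179.9, -0.1, 35.7]
wrist_force: [1.2, 0.3, 0.9]
width: -0.001
gripper_force: 0.0
```

{"fn": "servo_tool", "kwargs": {
  "commands": [
    [0,0,-7,-5,-28,0,1],
    [0,0,-7,-5,-28,0,1],
    [0,0,-7,-5,-28,0,1],
    [0,0,-7,-5,-28,0,1],
    [0,0,-7,-5,-28,0,1]
  ]
}}

```text
t: 25.78
ee_pos: [0.4457, -0.2581, 0.3041]
eef_rot: [180.0, -0.1, 0.6]
wrist_force: [0.7, -0.9, 0.2]
width: -0.003
gripper_force: 0.0
```

{"fn": "servo_tool", "kwargs": {
  "commands": [
    [0,0,-1,-3,-28,0,1],
    [0,0,0,0,0,0,1],
    [0,0,0,0,0,0,1]
  ]
}}

```text
t: 26.03
ee_pos: [0.443, -0.2862, 0.3041]
eef_rot: [180.0, -0.1, -0.1]
wrist_force: [-0.4, 0.8, -0.6]
width: -0.001
gripper_force: 0.0
```

```bash
python3 - <<'E'
from h import *
st=bot.sense();print(st['ee_pos'],st['eef_rot'],st['wrist_force'],st['width'])
s=snap("top"); lines(s,"top",.042,amin=100,amax=900); cv2.imwrite('pics/t9.png',cv2.resize(s['color'][190:310,150:420],None,fx=2.9,fy=2.9,interpolation=cv2.INTER_CUBIC))
E
```

```text
[ 0.44300687 -0.28617764  0.30405547] [ 1.79971256e+02 -7.04674855e-02 -1.37187100e-01] [-0.38076716  0.83748687 -0.57689504] -0.001109038439059528
top z 0.042 cen [0.319  0.4477] LxW [0.0333 0.3476] yaw 89.9 px [ 81.5 308.9] 695.0
top z 0.042 cen [0.51   0.1291] LxW [0.0366 0.1292] yaw 84.0 px [216.5 231.3] 587.5
top z 0.042 cen [ 0.6904 -0.0078] LxW [0.0407 0.089 ] yaw 0.5 px [273. 161.] 326.0
```

View pics/t9.png

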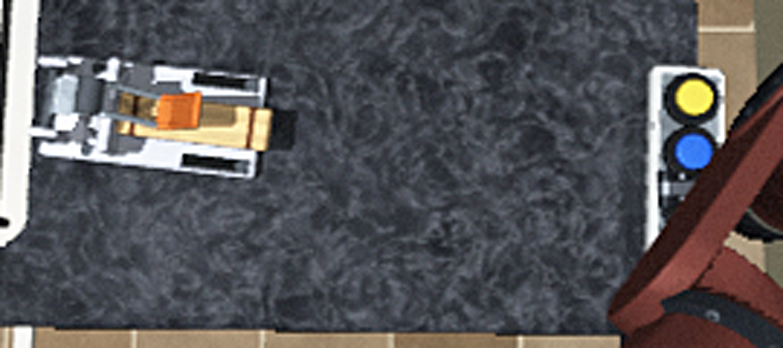

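All three boards are home in one neat pile and the worktop is clear. I press green, blue, then yellow.

{"fn": "servo_tool", "kwargs": {
  "commands": [
    [0,0,0,0,-4,-40,1],
    [0,0,0,0,0,-30,1],
    [0,0,0,0,0,-6,1],
    [0,0,0,0,0,0,1],
    [0,0,0,0,0,0,1]
  ]
}}

```text
t: 26.5
ee_pos: [0.4434, -0.2882, 0.2276]
eef_rot: [-180.0, 0.0, 0.1]
wrist_force: [0.6, -0.9, -0.0]
width: 0.001
gripper_force: 0.0
```

{"fn": "servo_tool", "kwargs": {
  "commands": [
    [0,0,0,0,0,-4,1],
    [0,0,0,0,0,-3,1],
    [0,0,0,0,0,0,1]
  ]
}}

```text
t: 26.75
ee_pos: [0.444, -0.2895, 0.2216]
eef_rot: [179.9, -0.2, -0.0]
wrist_force: [1.8, 0.3, 2.2]
width: -0.0
gripper_force: 0.9
```

{"fn": "servo_tool", "kwargs": {
  "commands": [
    [0,0,0,0,0,-3,1],
    [0,0,0,0,0,0,1]
  ]
}}

```text
t: 26.92
ee_pos: [0.4438, -0.2895, 0.2182]
eef_rot: [179.9, -0.2, -0.0]
wrist_force: [2.3, 0.1, 3.9]
width: 0.001
gripper_force: 1.7
```

{"fn": "servo_tool", "kwargs": {
  "commands": [
    [0,0,0,0,0,-2.5,1],
    [0,0,0,0,0,0,1]
  ]
}}

```text
t: 27.08
ee_pos: [0.4441, -0.2898, 0.2173]
eef_rot: [179.9, -0.1, -0.0]
wrist_force: [-1.2, 3.0, 12.8]
width: -0.002
gripper_force: 6.9
```

{"fn": "servo_tool", "kwargs": {
  "commands": [
    [0,0,0,0,0,12,1],
    [0,0,0,0,0,20,1],
    [0,0,0,25,-1,0,1],
    [0,0,0,21,-1,0,1],
    [0,0,0,0,0,0,1]
  ]
}}

```text
t: 27.5
ee_pos: [0.4914, -0.2915, 0.2478]
eef_rot: [179.9, -0.2, 0.0]
wrist_force: [0.2, -0.3, 0.1]
width: 0.0
gripper_force: 0.0
```

{"fn": "servo_tool", "kwargs": {
  "commands": [
    [0,0,0,0,0,-15,1],
    [0,0,0,0,0,-10,1],
    [0,0,0,0,0,-4,1],
    [0,0,0,0,0,0,1],
    [0,0,0,0,0,0,1]
  ]
}}

```text
t: 27.92
ee_pos: [0.4882, -0.2907, 0.2175]
eef_rot: [-179.9, 0.1, -0.0]
wrist_force: [-1.0, 1.8, 4.7]
width: 0.001
gripper_force: 2.3
```

{"fn": "servo_tool", "kwargs": {
  "commands": [
    [0,0,0,0,0,-3,1],
    [0,0,0,0,0,0,1]
  ]
}}

```text
t: 28.08
ee_pos: [0.4885, -0.2909, 0.2172]
eef_rot: [-179.9, 0.2, -0.0]
wrist_force: [-6.4, 4.4, 19.3]
width: 0.005
gripper_force: 9.7
```

Blue is fully down; on to yellow.

{"fn": "servo_tool", "kwargs": {
  "commands": [
    [0,0,0,0,0,15,1],
    [0,0,0,0,0,20,1],
    [0,0,0,25,-1,0,1],
    [0,0,0,21,-1,0,1],
    [0,0,0,0,0,0,1]
  ]
}}

```text
t: 28.5
ee_pos: [0.537, -0.2933, 0.2503]
eef_rot: [179.9, -0.2, 0.0]
wrist_force: [-0.8, -0.2, -0.0]
width: 0.001
gripper_force: 0.0
```

{"fn": "servo_tool", "kwargs": {
  "commands": [
    [0,0,0,0,0,-15,1],
    [0,0,0,0,0,-10,1],
    [0,0,0,0,0,-4,1],
    [0,0,0,0,0,0,1],
    [0,0,0,0,0,0,1]
  ]
}}

```text
t: 28.92
ee_pos: [0.5339, -0.2926, 0.2199]
eef_rot: [-179.9, 0.2, -0.0]
wrist_force: [-1.1, 1.1, 2.6]
width: 0.002
gripper_force: 1.3
```

{"fn": "servo_tool", "kwargs": {
  "commands": [
    [0,0,0,0,0,-3,1],
    [0,0,0,0,0,0,1]
  ]
}}

```text
t: 29.08
ee_pos: [0.5347, -0.293, 0.2177]
eef_rot: [-180.0, 0.0, -0.0]
wrist_force: [-1.5, 1.0, 3.0]
width: 0.0
gripper_force: 1.8
```

{"fn": "servo_tool", "kwargs": {
  "commands": [
    [0,0,0,0,0,-3,1],
    [0,0,0,0,0,0,1]
  ]
}}

```text
t: 29.25
ee_pos: [0.5352, -0.2932, 0.2173]
eef_rot: [-180.0, 0.1, 0.0]
wrist_force: [-6.7, 3.6, 15.1]
width: 0.005
gripper_force: 7.5
```

{"fn": "servo_tool", "kwargs": {
  "commands": [
    [0,0,0,0,0,20,1],
    [0,0,0,0,0,40,1],
    [0,0,0,-10,0,40,1],
    [0,0,0,0,0,0,1],
    [0,0,0,0,0,0,1]
  ]
}}

```text
t: 29.67
ee_pos: [0.5261, -0.294, 0.3188]
eef_rot: [179.7, -0.4, -0.0]
wrist_force: [-0.3, 0.1, -0.9]
width: -0.002
gripper_force: 0.0
```

```bash
python3 - <<'E'
from h import *
s=snap("top"); lines(s,"top",.042,amin=100,amax=900)
print(bot.sense()['t'],bot.sense()['wrist_force'])
print(bot.close_job())
E
```

```text
top z 0.042 cen [0.319  0.4477] LxW [0.0334 0.3477] yaw 89.9 px [ 81.5 308.9] 695.5
top z 0.042 cen [0.51   0.1291] LxW [0.0366 0.1292] yaw 84.0 px [216.5 231.3] 588.5
top z 0.042 cen [ 0.6232 -0.328 ] LxW [0.0573 0.102 ] yaw 177.5 px [401.5 188. ] 474.5
top z 0.042 cen [ 0.6904 -0.0078] LxW [0.0458 0.089 ] yaw 0.5 px [273. 161.] 368.0
29.7167 [-0.54668567 -0.0403588  -0.30635554]
the job is handed in; nothing more can be done
None
```

I pressed red, slid all three boards home under the press arm, pressed green, blue and yellow in order, and handed the job in at about 30 s; the hand-in gave no verdict.

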